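# Dial the code on the orange sample case

### The job

The orange sample case is locked with two combination dials on its lid, and its code is green, yellow. First turn its left dial (left as the robot sees it) until the white pointer line points at that dial's green dot, then turn its right dial to that dial's yellow dot, and let go. Leave the similar grey case and its dials untouched.

Things in the scene. Friction and masses are not known exactly. Their poses are not given: they have to be found in the camera images.
- orange_case: Orange box, fixed, 130 mm deep, 220 wide, 70 high; two dials on its lid at y = +55 (left) and -55 mm (right). Each has a black face plate 90 mm across with five dots on its far side, 36 mm from the axis, left to right: red, yellow, white, green, blue. Origin: centre of its underside; x away from the robot (handle and latches face the robot), y left at yaw 0, z up.
- orange_case_left (a joint): Left dial of the orange case, rad, grows clockwise seen from above. Pointer at red -1.396, yellow -0.698, white 0 (along the case's x), green +0.698, blue +1.396; 40 deg from dot to dot. Stays where it is left: friction 0.04 N m, no clicks, stops at +-1.75. Starts between yellow and white.
- orange_case_right (a joint): Right dial of the orange case: same make, dots, friction and joint values as the left dial. Starts between white and green.
- orange_case_left_grip (a point): On the orange case's left dial's axis at the height to grip, 105 mm above the table. Grip bar 46 mm long, 14 mm wide (pinch across this, from above); its top is 13 mm above this point, its foot, on a 50 mm disc, 26 mm below. The point turns with the dial: x runs along the bar to the end with the white pointer line, z is up.
- orange_case_right_grip (a point): On the orange case's right dial's axis at the height to grip, 105 mm above the table. Grip bar 46 mm long, 14 mm wide (pinch across this, from above); its top is 13 mm above this point, its foot, on a 50 mm disc, 26 mm below. The point turns with the dial: x runs along the bar to the end with the white pointer line, z is up.
- grey_case: Lookalike grey case, fixed, same sizes and dials, not to be touched. Between the two cases stands a fixed glass balance, 350 mm high, from x = 0.48 to 0.86 m and y = -0.02 to 0.20 m: pass in front of it (x below 0.38) or above. Origin: centre of its underside; x away from the robot, y left at yaw 0, z up. Dials at y = +55 and -55 mm, tops 118 mm above the table.

How it is judged:
By the outcome, as a careful person would: the job done as asked, in the order asked, and still so for the second after the job is handed in, with the robot touching nothing.
It also fails if it takes over 58 s, if anything falls off the work surface, if the arm or the gripper's body presses on something with over 40 N, if the wrist force passes 120 N, or if a joint passes its speed limit or range.

### The arm

A 6-joint arm with a two-finger parallel gripper is mounted at the origin on a cart in front of the work surface, level with it; the furniture and walls round the work are solid. World frame = base frame: x ahead of the robot, y to its left, z up, the work surface at z = 0. Lengths are in mm, angles in rad, forces in N, time in s.
With the tool pointing down it reaches from about 275 to 750 mm from the base axis. Payload 10.2 kg.
Tool frame: the origin (TCP) lies between the finger pads; the fingertips stand 8 mm ahead of it and the grasp point (between the pads) lies 11 mm behind it; z points along the fingers, x is the direction in which the jaws open and shut, and the axes are right-handed (so a half turn about z gives the same grasp; the last joint's range is limited). The gripper opens to 85 mm and grips with 20 to 120 N. Pads are 22 mm wide; open, the fingers measure 114 mm over their backs; the gripper's body (76 mm by 85 mm) begins 54 mm behind the grasp point. The pads swing forward as they close: fully open they stand 13 mm farther back than shut.
Start: joints at [-1.503, 0.313, 1.498, -0, 1.331, -0.223], TCP at [150.514, -502.968, 217.894] pointing down, gripper open.
Joint ranges: [-2.94, 2.94], [-0.97, 2.17], [0.19, 2.56], [-1.23, 4.37], [0.02, 3.11], [-2.88, 2.88]. Speed limits (rad/s): [2.39, 2.39, 3.01, 3.14, 3.14, 3.14].

### API

Orientations are given as a unit quaternion [w, x, y, z].
In Python, from rig import sense, eyes, ctrl gives the robot as it stands.
- The arm moves only by the tool move_arm, never from a script. Its argument "rows" is a list that holds one entry, the list of rows, each a list of 5 numbers: the shift along the tool's x, y, z in mm, then the turn about the tool's z in units of 6 degrees (1.0 is 6 degrees), then the gripper command: -1 is shut, 1 is fully open, values between are in proportion. In form: [[[dx, dy, dz, roll, jaw], ...]]. A call has 1 to 12 rows; each row is the pose to reach, as a shift and turn from the pose measured when the call began, along the tool's axes at that moment; what a row does not reach only later rows make up. A row lasts 1/8 s, in which the tool goes at most 62.5 mm and 10.7 degrees, less where a joint would pass 70% of its speed; a pose out of reach is approached as far as the arm can. A call with a gripper value outside its range is refused whole. The fingers move at their own pace and stop on an object; "squeeze" is the grip in N (left out, the last holds). Time passes only in rows, so rows that repeat a pose let the fingers close. It gives the time, the measured TCP pose, the force and the opening at its end, in the units of the state.
- sense(): the state, without advancing time (a new reading comes with each control period).
- eyes.capture(name): name is "scene" or "top" or "wrist"; returns a dict with "color" (384x512x3 uint8, blue, green, red), "vertical_fov" (degrees; the focal length in pixels is half the picture's height over the tangent of half this angle, whatever the lens; pixels are square), "cx", "cy" (the principal point, pixels), "k1" (the pictures are not rectified: a ray, as slopes to the right and down, at radius r is drawn at 1 + k1 r^2 times it, then the intrinsics apply), "xyz" and "attitude" of the camera in the world. Camera axes: x right, y down, z forward; pixel columns grow to the right and rows downward; lengths in mm; the calibration is good to about 2 mm. A picture is of the moment at which its call begins. There is no depth.
- ctrl.finish_job(): hands the job in, once; it reports no verdict.
The state is a dict: "time_s": time; "joints": joint angles; "dq": joint speeds; "tau": joint torques, N m; "eef_pos": TCP position; "ee_rot": TCP orientation; "force": force on the tool from outside, world axes, zero at the start; "wrist_torque": the same for the moment, N m; "grip_width": opening from 0.0 (shut) to 1.0 (fully open).
Only numpy, scipy, OpenCV 4.12 (cv2) and the standard library are available. Lean on these libraries where they do the work, as an engineer would, in place of code of your own. Each camera call takes 0.05 s, during which the arm holds its last target. There are 200 camera calls.

## Working session

There is one attempt and no reset: what is moved stays moved. The work goes in short steps, Python scripts to look and compute and a tool call to move; the robot and the scene stay as the last step left them, time stands still between calls to the robot, and variables do not carry over. Pictures are saved under pics/ and viewed, about 8 in all and at most 12, crops included, and the job is handed in when it is done.

Besides the shell and the picture viewer there is one more tool, called after ">>>" as name(argument=value, ...) on one line, values as JSON. move_arm: Moves the arm, as the interface text tells. Its arguments: {"type":"object","properties":{"rows":{"type":"array","items":{"type":"array","items":{"type":"array","items":{"type":"number"}}}},"squeeze":{"type":"number"}},"required":["rows"]}

```bash
mkdir -p pics; cat > h.py <<'E'
import numpy as np, cv2
from scipy.spatial.transform import Rotation as R
from rig import sense, eyes, ctrl
def rot(q): return R.from_quat([q[1],q[2],q[3],q[0]]).as_matrix()
def cam(n,f=None):
    c=eyes.capture(n)
    if f: cv2.imwrite('pics/'+f,c['color'])
    return c
def ray(c,u,v):
    f=192/np.tan(np.radians(c['vertical_fov'])/2)
    d=np.array([(u-c['cx'])/f,(v-c['cy'])/f]); s=d.copy()
    for _ in range(20): s=d/(1+c['k1']*(s@s))
    return rot(c['attitude'])@np.array([s[0],s[1],1])
def onplane(c,u,v,z):
    r=ray(c,u,v); o=np.array(c['xyz']); return o+r*(z-o[2])/r[2]
E
python3 - <<'E'
from h import *
a=cam('scene');b=cam('top')
cv2.imwrite('pics/a.png',cv2.resize(np.hstack([a['color'],b['color']]),None,fx=.78,fy=.78))
for c in(a,b):print({k:v for k,v in c.items() if k!='color'})
print(sense())
m=cv2.inRange(cv2.cvtColor(b['color'],cv2.COLOR_BGR2HSV),(5,120,80),(22,255,255))
n,l,s,ce=cv2.connectedComponentsWithStats(m)
for i in range(1,n):
  if s[i,4]>60:print(s[i],ce[i],onplane(b,*ce[i],70))
E
```

```text
{'vertical_fov': 47.495141957310565, 'cx': 250.7247914318773, 'cy': 184.55802035134576, 'k1': -0.01954466631944535, 'xyz': array([-115.19302968,  842.073297  ,  760.85426648]), 'attitude': array([ 0.15268556, -0.29696737,  0.83091614, -0.44505715])}
{'vertical_fov': 44.13339133377041, 'cx': 259.0724084700275, 'cy': 197.1063464372376, 'k1': -0.043141776594808084, 'xyz': array([ 349.24101592,   59.24485047, 1447.12700663]), 'attitude': array([ 0.04130806, -0.70003222,  0.71194368, -0.03721206])}
{'time_s': 0.1, 'joints': array([-1.50344785e+00,  3.13394638e-01,  1.49836498e+00,  2.30169958e-05,
        1.33100224e+00, -2.23369379e-01]), 'dq': array([-0.00047808, -0.00167559,  0.00069688,  0.00076754, -0.00128161,
       -0.00018245]), 'tau': array([ 4.43584897e-03, -4.12898648e+01, -2.60141337e+01, -6.80421044e-05,
        3.00045765e-03, -1.29939153e-05]), 'eef_pos': array([ 150.47870113, -502.71577613,  217.39055623]), 'ee_rot': array([-4.51594962e-04,  8.02070551e-01, -5.97229009e-01, -3.71405988e-04]), 'force': array([-0.88304847,  0.34670994,  0.65436983]), 'wrist_torque': array([-0.01413285,  0.04392802, -0.01014579]), 'grip_width': 1.000855085937842}
[ 92   0  63  54 288] [124.63541667  23.47222222] [1049.35219113  472.01927081   70.        ]
[109 103  26  46  92] [114.33695652 119.92391304] [743.55023775 496.5795158   70.        ]
[ 310  173   84   62 2212] [350.44846293 204.09448463] [ 477.79197864 -200.64830402   70.        ]
```

View pics/a.png

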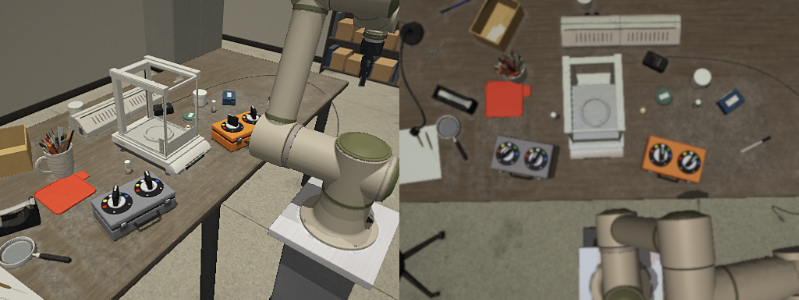

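```bash
python3 - <<'E'
from h import *
b=cam('top');im=b['color']
x0,y0=300,165
cv2.imwrite('pics/b.png',cv2.resize(im[y0:y0+75,x0:x0+100],None,fx=8,fy=8,interpolation=cv2.INTER_CUBIC))
hsv=cv2.cvtColor(im,cv2.COLOR_BGR2HSV)
m=cv2.inRange(hsv,(5,120,80),(22,255,255));m[:160]=0;m[:,:300]=0
cs,_=cv2.findContours(m,0,1);c=max(cs,key=cv2.contourArea)
box=cv2.boxPoints(cv2.minAreaRect(c))
for p in box:print(p,onplane(b,*p,70))
mm=np.zeros_like(m);cv2.fillPoly(mm,[np.int32(cv2.boxPoints(((lambda r:(r[0],(r[1][0]-4,r[1][1]-4),r[2]))(cv2.minAreaRect(c)))))],255)
k=((im.max(2)<70)&(mm>0)).astype(np.uint8)
n,l,s,ce=cv2.connectedComponentsWithStats(k)
for i in range(1,n):
  if s[i,4]>40:print(s[i],ce[i],onplane(b,*ce[i],72))
E
```

```text
[308.29413 216.82353] [442.70791537 -76.38540794  70.        ]
[319.52942 171.88237] [ 574.55552536 -113.17601749   70.        ]
[394.82355 190.70589] [ 514.96568154 -332.71911596   70.        ]
[383.58826 235.64705] [ 384.11220443 -293.69525272   70.        ]
[321 185  28  28 232] [333.34482759 203.        ] [ 481.67953784 -150.41856718   72.        ]
[367 196  14  18  63] [373.12698413 205.31746032] [ 472.86557022 -266.46755243   72.        ]
[357 205  28  17 161] [368.9068323  214.95652174] [ 444.91189311 -252.93924695   72.        ]
```

View pics/b.png

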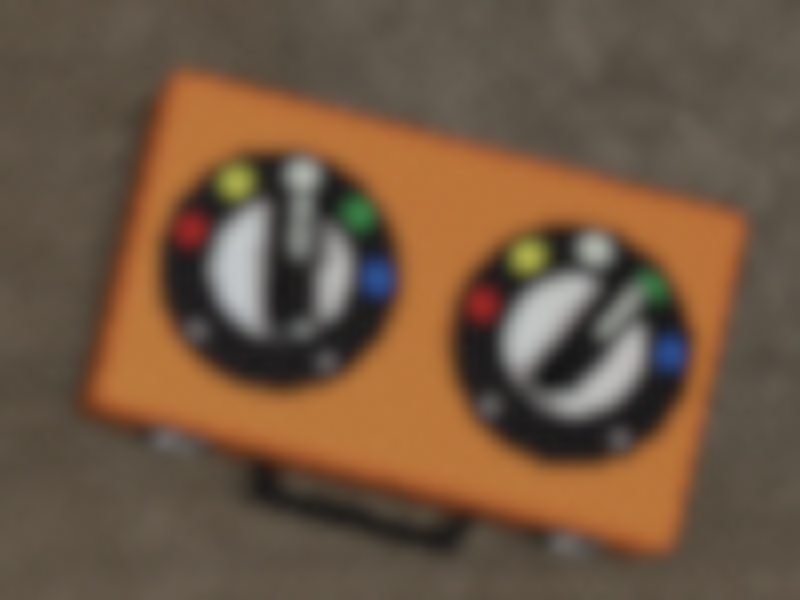

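```bash
python3 - <<'E'
from h import *
b=cam('top')
P=lambda u,v,z:onplane(b,300+(u+.5)/8-.5,165+(v+.5)/8-.5,z)
L=P(281,268,72);Rr=P(571,343,72);print('centres',L,Rr,np.linalg.norm(L-Rr))
d=L-Rr;yaw=np.degrees(np.arctan2(-d[0],d[1]));print('yaw',yaw)
for n,C,g,t in(('L',L,[(190,230),(236,182),(301,176),(358,213),(378,279)],((303,195),(290,325))),('R',Rr,[(482,303),(528,257),(595,249),(653,285),(670,352)],((648,280),(537,385)))):
  print(n,[tuple(np.round((np.linalg.norm(q),yaw-np.degrees(np.arctan2(q[1],q[0]))),1)) for q in [P(*p,72)-C for p in g]])
s=sense();M=rot(s['ee_rot']);p=s['eef_pos']
for C in(L,Rr):
  print('shift tool axes to z=300', M.T@(np.r_[C[:2],300]-p))
E
```

```text
centres [ 496.09631646 -154.83354778   72.        ] [ 466.77106164 -259.79475754   72.        ] 108.98085210659289
yaw -15.609903928062149
L [(np.float64(35.9), np.float64(-81.7)), (np.float64(35.5), np.float64(-41.4)), (np.float64(34.8), np.float64(-1.5)), (np.float64(35.0), np.float64(40.0)), (np.float64(35.6), np.float64(81.9))]
R [(np.float64(35.4), np.float64(-80.1)), (np.float64(34.9), np.float64(-40.0)), (np.float64(35.8), np.float64(1.0)), (np.float64(37.3), np.float64(40.6)), (np.float64(36.3), np.float64(80.6))]
shift tool axes to z=300 [-234.32901359 -430.85053609  -82.17324691]
shift tool axes to z=300 [-142.18349805 -372.66098199  -82.24996692]
```

>>> move_arm(rows=[[[0,-20,-50,0,0.3],[-30,-70,-80,0.5,0.3],[-60,-120,-82,1,0.3],[-90,-175,-82,1.5,0.3],[-120,-230,-82,2,0.3],[-150,-285,-82,2.5,0.3],[-180,-340,-82,2.5,0.3],[-210,-395,-82,2.5,0.3],[-234,-431,-82,2.5,0.3],[-234,-431,-82,2.5,0.3],[-234,-431,-82,2.5,0.3],[-234,-431,-82,2.5,0.3]]])

```text
time_s: 1.7
eef_pos: [495.8, -156.0, 299.8]
ee_rot: [-0.0, 0.717, -0.697, -0.0]
force: [-0.2, 0.6, 0.7]
grip_width: 0.651
```

```bash
python3 - <<'E'
from h import *
w=cam('wrist');cv2.imwrite('pics/c.png',cv2.resize(w['color'],(768,576)))
print({k:v for k,v in w.items() if k!='color'});s=sense();print(s['joints'],s['eef_pos'],s['force'],s['grip_width'],s['time_s'])
E
```

```text
{'vertical_fov': 69.09300417492993, 'cx': 250.39339240289817, 'cy': 189.24956628784616, 'k1': -0.02315470637115148, 'xyz': array([ 575.1806234 , -155.17934396,  455.31591107]), 'attitude': array([ 0.10990802,  0.70823648, -0.68893978, -0.10808933])}
[-5.30737469e-01  2.56603729e-01  1.36020178e+00  5.16199314e-04
  1.52516406e+00  1.01262845e+00] [ 495.82588071 -155.99266163  299.8884542 ] [-0.07535979 -0.0517331   0.53864302] 0.6523582456720032 1.75
```

View pics/c.png

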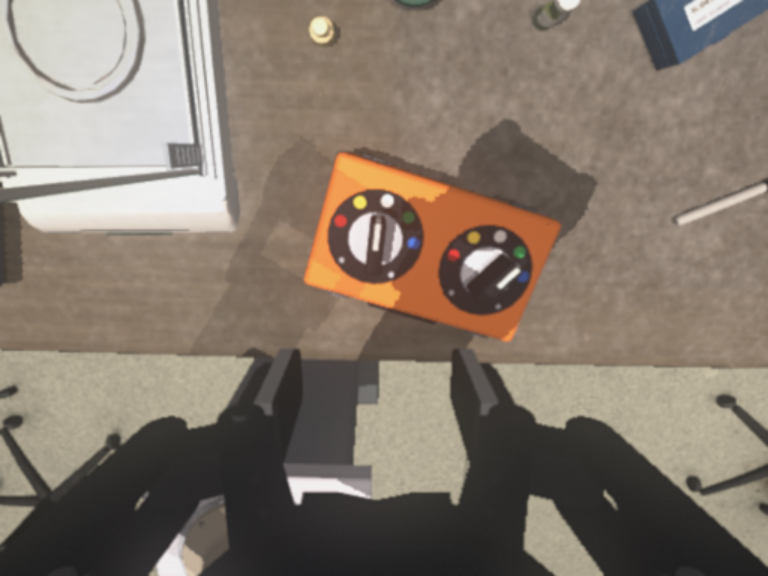

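```bash
python3 - <<'E'
from h import *
w=cam('wrist');im=w['color'];cv2.imwrite('pics/d.png',cv2.resize(im[110:225,205:365],None,fx=5,fy=5,interpolation=cv2.INTER_CUBIC))
E
```

```text
(no output)
```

View pics/d.png

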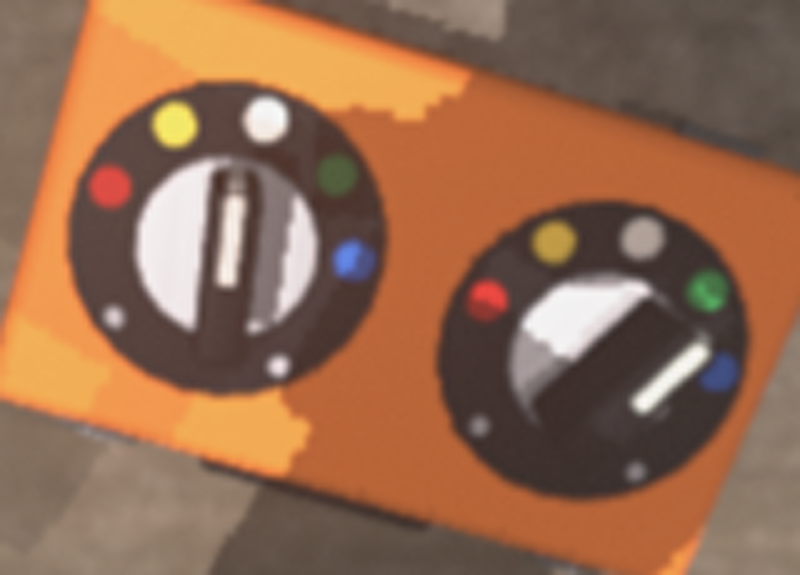

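```bash
python3 - <<'E'
from h import *
w=cam('wrist');P=lambda u,v,z:onplane(w,205+(u+.5)/5-.5,110+(v+.5)/5-.5,z)[:2]
def circ(pts):
  A=np.array([[2*x,2*y,1] for x,y in pts]);s=np.linalg.lstsq(A,(np.array(pts)**2).sum(1),rcond=None)[0];return s[:2],np.sqrt(s[2]+s[:2]@s[:2])
for D,l,pl in(([(110,187),(175,125),(266,120),(338,175),(354,260)],((227,285),(238,178)),(228,238)),([(488,300),(554,242),(642,238),(708,290),(718,372)],((640,408),(706,347)),(593,350))):
  pts=[P(*p,72) for p in D];c,r=circ(pts);print('c',c,'r',r,'plate',P(*pl,72),[round(float(np.degrees(np.arctan2(*(p-c)[::-1]))),1) for p in pts])
  a,b=[P(*q,118) for q in l];print('line',a,b,np.degrees(np.arctan2(*(b-a)[::-1])), 'radial ends',np.linalg.norm(a-c),np.linalg.norm(b-c))
E
```

```text
c [ 497.78501242 -156.02501169] r 35.91494158133092 plate [ 499.56165114 -156.24419367] [65.2, 24.8, -15.6, -56.1, -95.6]
line [ 496.84851122 -156.17727786] [ 523.4151423  -158.12224198] -4.187199218810578 radial ends 0.9487989688808242 25.715791504099336
c [ 468.29366759 -262.41210366] r 35.92234890958443 plate [ 470.11192102 -261.40949615] [64.2, 25.0, -15.0, -55.6, -95.9]
line [ 467.75122748 -262.30490138] [ 484.31807373 -277.07856387] -41.72532546325696 radial ends 0.5529318168242349 21.722952078595235
```

>>> move_arm(rows=[[[0,-1.5,50,1,0.2],[0,-1.5,100,1,0.1],[0,-1.5,150,1,0.1],[0,-1.5,180,1,0.1],[0,-1.5,195,1,0.1],[0,-1.5,205,1,0.1],[0,-1.5,205,1,0.1],[0,-1.5,205,1,0.1]]], squeeze=40)

```text
time_s: 2.85
eef_pos: [498.0, -155.9, 95.9]
ee_rot: [0.0, -0.679, 0.734, -0.001]
force: [-0.2, -0.3, -0.6]
grip_width: 0.553
```

>>> move_arm(rows=[[[0,0,0,0,-1],[0,0,0,0,-1],[0,0,0,0,-1],[0,0,0,0,-1],[0,0,0,0,-1],[0,0,0,0,-1],[0,0,0,0,-1],[0,0,0,0,-1]]])

```text
time_s: 3.85
eef_pos: [498.3, -155.5, 96.6]
ee_rot: [0.001, -0.679, 0.734, -0.001]
force: [0.1, 4.0, 5.2]
grip_width: 0.147
```

```bash
python3 - <<'E'
from h import *
s=sense();M=rot(s['ee_rot']);print(s['eef_pos'],s['force'],s['wrist_torque'],s['grip_width'],np.degrees(np.arctan2(M[1,0],M[0,0])),s['joints'][5])
E
```

```text
[ 498.30145442 -155.45983923   96.58502132] [0.13000148 4.0068827  5.21569332] [ 0.64036686  0.05222702 -0.07262632] 0.14727174687661457 -94.40991991390322 1.1190336099547316
```

>>> move_arm(rows=[[[0,0,0,1,-1],[0,0,0,2,-1],[0,0,0,3,-1],[0,0,0,4,-1],[0,0,0,5,-1],[0,0,0,6,-1],[0,0,0,7,-1],[0,0,0,8,-1],[0,0,0,8.55,-1],[0,0,0,8.55,-1],[0,0,0,8.55,-1],[0,0,0,8.55,-1]]])

```text
time_s: 5.35
eef_pos: [497.5, -156.6, 96.6]
ee_rot: [0.0, -0.295, 0.956, -0.001]
force: [-4.9, -5.8, -0.1]
grip_width: 0.148
```

```bash
python3 - <<'E'
from h import *
s=sense();M=rot(s['ee_rot']);print(s['eef_pos'],s['force'],s['wrist_torque'],s['grip_width'],np.degrees(np.arctan2(M[1,0],M[0,0])),s['joints'][5])
E
```

```text
[ 497.48650083 -156.6078934    96.62963252] [-4.93311013 -5.80106143 -0.06767587] [-1.2192956   0.96671954 -0.02101424] 0.14848896631008052 -145.70262724156544 2.0144654769622306
```

>>> move_arm(rows=[[[0,0,0,8.55,0],[0,0,0,0,0.1],[0,0,0,0,0.1]]])

```text
time_s: 5.72
eef_pos: [497.6, -156.6, 96.8]
ee_rot: [0.0, -0.294, 0.956, -0.001]
force: [-0.7, -0.5, 0.2]
grip_width: 0.55
```

My first row carried a stray roll (8.55) left over from the turn, so the dial may have moved during release. I'll rise and check it.

>>> move_arm(rows=[[[0,0,-20,0,0.1],[0,0,-50,0,0.1],[0,0,-100,0,0.1],[0,0,-150,0,0.1],[0,0,-200,0,0.1],[0,0,-200,-2,0.1],[0,0,-200,-4,0.1],[0,0,-200,-6,0.1],[0,0,-200,-8,0.1],[0,0,-200,-8.5,0.1],[0,0,-200,-8.5,0.1],[0,0,-200,-8.5,0.1]]])

```text
time_s: 7.22
eef_pos: [497.4, -156.2, 296.8]
ee_rot: [-0.0, -0.676, 0.737, -0.001]
force: [-0.3, 0.1, 0.1]
grip_width: 0.551
```

```bash
python3 - <<'E'
from h import *
w=cam('wrist');im=w['color']
f=192/np.tan(np.radians(w['vertical_fov'])/2)
p=rot(w['attitude']).T@(np.array([483,-209,80])-w['xyz']);u=int(w['cx']+f*p[0]/p[2]);v=int(w['cy']+f*p[1]/p[2])
x,y=u-80,v-58;print(x,y)
cv2.imwrite('pics/e.png',cv2.resize(im[y:y+115,x:x+160],None,fx=5,fy=5,interpolation=cv2.INTER_CUBIC))
s=sense();print(s['eef_pos'],s['time_s'])
E
```

```text
208 110
[ 497.38367848 -156.21985966  296.84616152] 7.275
```

View pics/e.png

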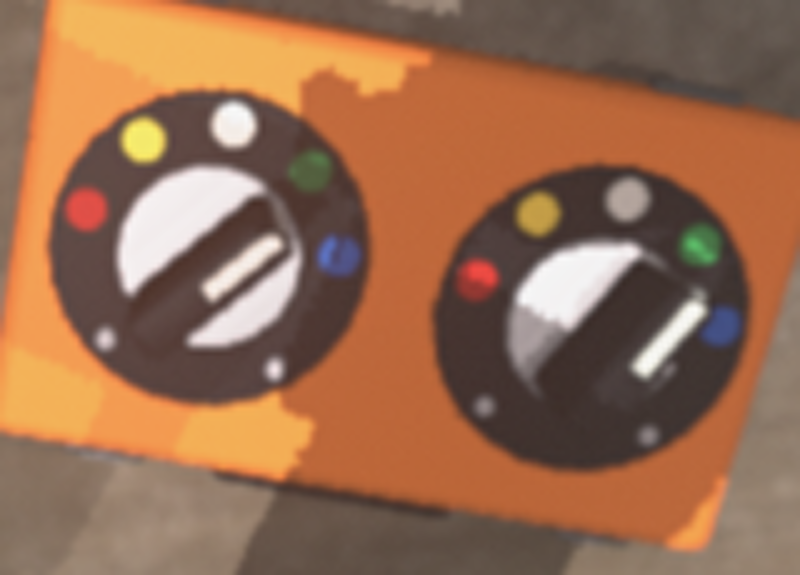

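```bash
python3 - <<'E'
from h import *
w=cam('wrist');P=lambda u,v,z:onplane(w,208+(u+.5)/5-.5,110+(v+.5)/5-.5,z)[:2]
for n,l,c in(('L',((207,294),(278,243)),(497.4,-156)),('R',((640,370),(702,304)),(468,-262))):
  a,b=[P(*q,118) for q in l];print(n,a,b,np.degrees(np.arctan2(*(b-a)[::-1])),[np.degrees(np.arctan2(*(b-c)[::-1]))])
for q in [(311,171),(340,256),(235,125)]: d=P(*q,72)-np.array([497.4,-156]);print(np.linalg.norm(d),np.degrees(np.arctan2(*d[::-1])))
s=sense();M=rot(s['ee_rot']);print(np.degrees(np.arctan2(M[1,0],M[0,0])))
E
```

```text
L [ 497.12611038 -155.55963287] [ 508.30195695 -173.87330064] -58.606528392257864 [np.float64(-58.618576260990565)]
R [ 468.34916954 -261.97675843] [ 484.10548599 -277.2196358 ] -44.05109780589991 [np.float64(-43.38015142899086)]
36.10821389993741 -55.195023746802434
36.29872141705499 -95.66608316980123
36.16498132868101 -16.11525293475625
-94.89910406269237
```

Left pointer reads about −58° against the green dot's −55.6°. I'll regrip at the exact angle to square it.

>>> move_arm(rows=[[[0,0,0,1.7,0.1],[0,0,0,3.4,0.1],[0,0,0,5.1,0.1],[0,0,30,6.8,0.1],[0,0,70,8.45,0.1],[0,0,120,8.45,0.1],[0,0,160,8.45,0.1],[0,0,190,8.45,0.1],[0,0,201,8.45,0.1],[0,0,201,8.45,0.1],[0,0,201,8.45,0.1]]])

```text
time_s: 8.7
eef_pos: [498.2, -157.0, 97.1]
ee_rot: [0.001, -0.296, 0.955, -0.002]
force: [-1.2, -0.2, -0.9]
grip_width: 0.552
```

>>> move_arm(rows=[[[0,0,0,0,-1],[0,0,0,0,-1],[0,0,0,0,-1],[0,0,0,0,-1],[0,0,0,0,-1],[0,0,0,0,-1],[0,0,0,0,-1]]])

```text
time_s: 9.57
eef_pos: [498.2, -157.5, 98.0]
ee_rot: [0.001, -0.296, 0.955, -0.003]
force: [-4.6, -1.5, 7.7]
grip_width: 0.146
```

```bash
python3 - <<'E'
from h import *
s=sense();M=rot(s['ee_rot']);print(s['eef_pos'],s['force'],s['wrist_torque'],s['grip_width'],np.degrees(np.arctan2(M[1,0],M[0,0])),s['joints'][5])
E
```

```text
[ 498.16799291 -157.5294178    98.0096142 ] [-4.58239009 -1.47727326  7.72088993] [-0.3271189   0.68627105  0.05238773] 0.1456158960136141 -145.60522168412533 2.013090454491329
```

>>> move_arm(rows=[[[0,0,0,0,0.1],[0,0,0,0,0.1],[0,0,0,0,0.1],[0,0,-15,0,0.1],[0,0,-50,0,0.1],[0,0,-100,0,0.1],[0,0,-150,0,0.1],[0,0,-200,0,0.1],[40,-30,-200,-1,0.1],[70,-60,-200,-2.2,0.1],[84,-70,-200,-2.2,0.1],[84,-70,-200,-2.2,0.1]]])

```text
time_s: 11.08
eef_pos: [467.5, -262.0, 298.8]
ee_rot: [0.001, -0.402, 0.916, -0.003]
force: [-0.5, -0.4, 0.0]
grip_width: 0.554
```

```bash
python3 - <<'E'
from h import *
w=cam('wrist');im=w['color']
f=192/np.tan(np.radians(w['vertical_fov'])/2)
p=rot(w['attitude']).T@(np.array([483,-209,80])-w['xyz']);u=int(w['cx']+f*p[0]/p[2]);v=int(w['cy']+f*p[1]/p[2])
x,y=max(0,u-80),max(0,v-58);print(x,y)
cv2.imwrite('pics/f.png',cv2.resize(im[y:y+115,x:x+160],None,fx=5,fy=5,interpolation=cv2.INTER_CUBIC))
s=sense();M=rot(s['ee_rot']);print(s['eef_pos'],s['time_s'],np.degrees(np.arctan2(M[1,0],M[0,0])))
E
```

```text
134 121
[ 467.84448194 -261.25147653  298.7864498 ] 11.125 -132.4939271276883
```

View pics/f.png

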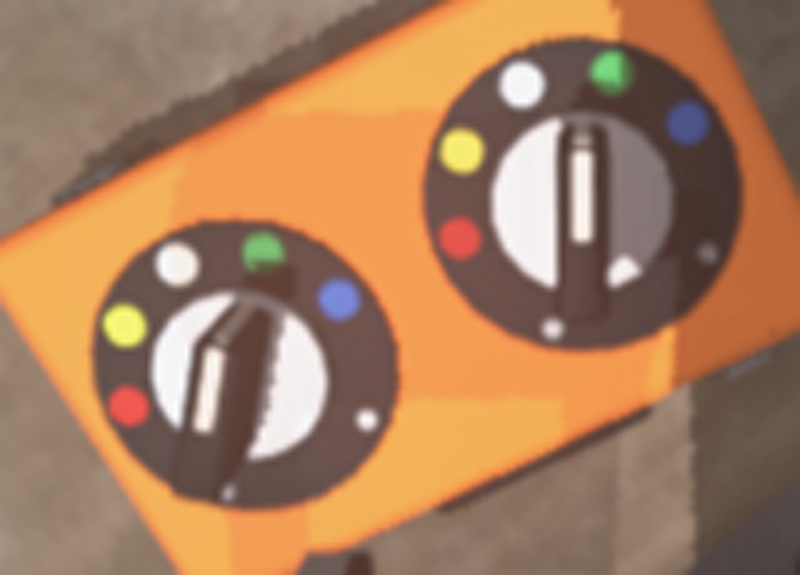

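```bash
python3 - <<'E'
from h import *
w=cam('wrist');P=lambda u,v,z:onplane(w,134+(u+.5)/5-.5,121+(v+.5)/5-.5,z)[:2]
for n,l in(('L',((203,431),(215,345))),('R',((581,240),(582,130)))):
  a,b=[P(*q,118) for q in l];print(n,a,b,np.degrees(np.arctan2(*(b-a)[::-1])))
for q,c in (((263,251),(497.4,-156)),((177,265),(497.4,-156)),((463,151),(468,-262))): d=P(*q,72)-np.array(c);print(np.linalg.norm(d),np.degrees(np.arctan2(*d[::-1])))
E
```

```text
L [ 497.15892043 -154.15850208] [ 510.99960288 -173.59714491] -54.54841267114164
R [ 468.36359897 -260.46781388] [ 488.27098136 -279.05996274] -43.0434038189703
35.841809706439896 -53.3919779165664
35.937707684948094 -12.553414203841418
36.643404344907935 25.747087344212513
```

>>> move_arm(rows=[[[0,0,50,0,0.1],[0,0,100,0,0.1],[0,0,150,0,0.1],[0,0,180,0,0.1],[0,0,195,0,0.1],[0,0,203,0,0.1],[0,0,203,0,0.1],[0,0,203,0,0.1]]])

```text
time_s: 12.18
eef_pos: [469.2, -262.0, 96.7]
ee_rot: [0.001, -0.403, 0.915, -0.003]
force: [0.8, -0.2, 0.5]
grip_width: 0.551
```

>>> move_arm(rows=[[[0,0,0,0,-1],[0,0,0,0,-1],[0,0,0,0,-1],[0,0,0,0,-1],[0,0,0,0,-1],[0,0,0,0,-1],[0,0,0,0,-1]]])

```text
time_s: 13.05
eef_pos: [469.0, -262.8, 97.5]
ee_rot: [0.001, -0.403, 0.915, -0.004]
force: [-4.0, -2.6, 6.4]
grip_width: 0.15
```

```bash
python3 - <<'E'
from h import *
s=sense();M=rot(s['ee_rot']);a=np.degrees(np.arctan2(M[1,0],M[0,0]));print(s['eef_pos'],s['force'],s['wrist_torque'],s['grip_width'],a,s['joints'][5],'roll units to yellow',(a-(24.8-90))/6)
E
```

```text
[ 468.98339581 -262.77307434   97.49859086] [-3.98500341 -2.59026374  6.36152507] [-0.4462073   0.78405257 -0.01862171] 0.1497662082216386 -132.42715049872328 1.5847707934916533 roll units to yellow -11.204525083120545
```

>>> move_arm(rows=[[[0,0,0,-1.2,-1],[0,0,0,-2.4,-1],[0,0,0,-3.6,-1],[0,0,0,-4.8,-1],[0,0,0,-6,-1],[0,0,0,-7.2,-1],[0,0,0,-8.4,-1],[0,0,0,-9.6,-1],[0,0,0,-10.6,-1],[0,0,0,-11.2,-1],[0,0,0,-11.2,-1],[0,0,0,-11.2,-1]]])

```text
time_s: 14.55
eef_pos: [469.1, -260.4, 97.5]
ee_rot: [-0.0, 0.842, -0.539, 0.003]
force: [1.1, 11.2, 5.6]
grip_width: 0.148
```

```bash
python3 - <<'E'
from h import *
s=sense();M=rot(s['ee_rot']);a=np.degrees(np.arctan2(M[1,0],M[0,0]));print(s['eef_pos'],s['force'],s['wrist_torque'],s['grip_width'],a,s['joints'][5],'roll units to yellow',(a-(24.8-90))/6)
E
```

```text
[ 469.14652456 -260.4019747    97.53045884] [ 1.08177395 11.24052204  5.60958215] [ 2.08328046 -0.12066209  0.07311406] 0.14776104627290665 -65.22882287989721 0.4119539320227945 roll units to yellow -0.004803813316200944
```

>>> move_arm(rows=[[[0,0,0,0,0.1],[0,0,0,0,0.1],[0,0,0,0,0.1],[0,0,-15,0,0.1],[0,0,-50,0,0.1],[0,0,-100,0,0.1],[0,0,-150,0,0.1],[0,0,-200,0,0.1],[0,0,-200,1.5,0.1],[0,0,-200,3,0.1],[0,0,-200,3,0.1],[0,0,-200,3,0.1]]])

```text
time_s: 16.05
eef_pos: [468.2, -259.9, 297.9]
ee_rot: [-0.001, 0.749, -0.663, 0.003]
force: [0.0, -0.0, 0.3]
grip_width: 0.552
```

```bash
python3 - <<'E'
from h import *
w=cam('wrist');im=w['color']
f=192/np.tan(np.radians(w['vertical_fov'])/2)
p=rot(w['attitude']).T@(np.array([483,-209,80])-w['xyz']);u=int(w['cx']+f*p[0]/p[2]);v=int(w['cy']+f*p[1]/p[2])
x,y=max(0,u-80),max(0,v-58);print(x,y)
cv2.imwrite('pics/g.png',cv2.resize(im[y:y+115,x:x+160],None,fx=5,fy=5,interpolation=cv2.INTER_CUBIC))
E
```

```text
132 88
```

View pics/g.png

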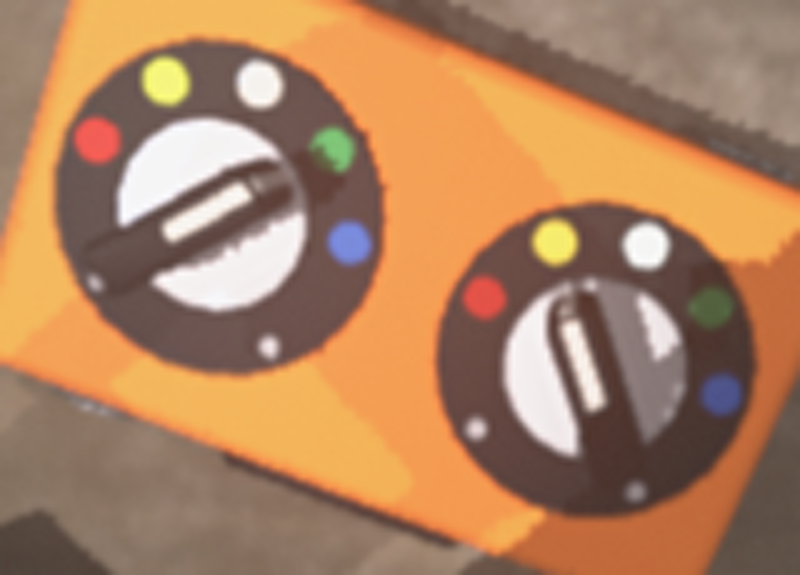

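```bash
python3 - <<'E'
from h import *
w=cam('wrist');P=lambda u,v,z:onplane(w,132+(u+.5)/5-.5,88+(v+.5)/5-.5,z)[:2]
an=lambda d:round(float(np.degrees(np.arctan2(d[1],d[0]))),1)
def cc(D):
  p=np.array([P(*q,72) for q in D]);s=np.linalg.lstsq(np.c_[2*p,np.ones(len(p))],(p**2).sum(1),rcond=None)[0];return s[:2],[an(q-s[:2]) for q in p]
for l,D in((((166,233),(250,188)),[(98,140),(165,81),(260,84),(333,150),(351,243)]),(((595,408),(570,322)),[(485,298),(555,242),(646,245),(711,307),(721,394)])):
  a,b=[P(*q,118) for q in l];c,A=cc(D);print(c,a,b,'ptr',an(b-a),an(b-c),'dots',A)
s=sense();print(s['force'],s['time_s'],s['dq'].round(3))
E
```

```text
[ 497.46171248 -155.96321417] [ 497.48890198 -155.31828426] [ 510.35047181 -174.71701768] ptr -56.5 -55.5 dots [64.2, 25.0, -15.2, -55.4, -95.4]
[ 468.35532575 -262.11644918] [ 467.23527302 -261.88812798] [ 487.71991215 -253.30279402] ptr 22.7 24.5 dots [65.0, 24.9, -15.3, -55.6, -96.0]
[ 0.35986372 -0.90131117  0.52746903] 16.15 [-0.     0.002  0.     0.    -0.002  0.01 ]
```

Both pointers are within about 1–2° of their dots, and the arm is clear and still. Handing in.

```bash
python3 -c "
from h import *
print(ctrl.finish_job())"
```

```text
the job is handed in; nothing more can be done
None
```

I turned the orange case's left dial to green, then its right dial to yellow. I then let go, raised the gripper clear and handed the job in at about 16 s.

| Dial | Pointer (world angle) | Dot |
|---|---|---|
| Left, green | −55.5° to −56.5° | −55.4° |
| Right, yellow | 22.7° to 24.5° | 24.9° |

- **Mistake, corrected:** a stray turn in the row that released the left dial pushed it to about −58.6°, roughly 3° past green. I gripped it again at the right angle to square it before touching the right dial.
- **Measurement spread:** the pointer line read up to about 2° differently between views, so the angles above are good to about that.
- **Forces:** the readings I took stayed near or below 12 N. The arm never went near the grey case or the balance. I took no final picture of the grey case.

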